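# Open the chaff collector by its hidden catch

### The job

Open the chaff collector for emptying: put a fingertip on the orange end cap of its black front rail, at either end, and run it lightly along the rail until it drops into the hidden notch, then press down the catch inside so that the lid springs up. Take the hand clear so the catch comes back up, and leave everything else where it stands.

Things in the scene. Friction and masses are not known exactly. Their poses are not given: they have to be found in the camera images.
- collector: Low stainless box, fixed on the counter, 300 mm deep (its x, pointing away from the robot), 430 wide (its y), 110 high; origin: centre of its underside. Along its whole front top edge runs a black rail 55 mm deep (x -150 to -95), top at z 110. Flush behind the rail is the steel lid, 203 x 262 mm, with a round glass. A duct spigot sticks 55 mm out of the left (+y) side.
- rail_line (a point): Point on top of the rail at the collector's middle, 18 mm behind the front face. The notch: 56 mm wide along the rail, cut 40 mm in from the front face, open to front and top. It is elsewhere on every unit: its middle lies anywhere from 60 mm left to 60 mm right of this point. In it, 10 mm below the rail's top, lies the flat black catch, 37 x 53 mm. The notch's rear wall is 22 mm behind this line.
- cap_left: Orange cap on the left (+y) end of the black rail, fixed, 55 x 60 mm, same height as the rail; origin: middle of its top face, 110 mm above the counter, at collector x -122, y +185 mm; axes as the collector's. Black rail without a notch goes on from it towards the middle for at least 64 mm; the rail's middle part lies 0.5 mm lower.
- cap_right: The same orange cap on the right (-y) end of the black rail, at collector y -185 mm; origin: middle of its top face.
- catch (a joint): How far the catch in the notch is pressed down, in m: 0 up, 0.008 at its stop. A spring pushes it back: about 2 N to start, 4 to 5 N when it lets the lid go at about 0.005, 6 N at the stop.
- lid (a joint): Opening angle of the lid in rad: 0 shut and locked. Let go, a spring swings its front edge up in a second or two to its stop at 0.40. It is hinged at its rear edge; its front edge, 39 mm behind the rail_line, rises 80 mm and moves away from the robot.
- tin: Small sample tin, 50 mm across, 55 mm high, loose on top of the collector's left side (y +175 mm); origin: centre of its underside.
- brush: Brush 170 mm long, loose on top of the collector's right side (y -175 mm), lying along its x; origin underneath.
- bowl: White cupping bowl, 96 mm across, 55 mm high, loose on the counter between robot and collector, to the left; origin: centre of its underside.
- spoon: Cupping spoon 160 mm long, loose on the counter between robot and collector, to the right.
- cup: Blue cup, 74 mm across, 70 mm high, loose beside the collector; origin: centre of its underside.
- tamper: Steel tamper with a dark wooden grip, 58 mm across, 88 mm high, loose beside the collector; origin: centre of its underside.
- portafilter: Steel filter holder with a wooden handle, about 225 mm long, 52 mm high, loose on the counter to the right of the collector; origin: underside of its round head.

How it is judged:
By the outcome, as a careful person would: the job done as asked, in the order asked, and still so for the second after the job is handed in, with the robot touching nothing.
It also fails if it takes over 64 s, if anything falls off the work surface, if the arm or the gripper's body presses on something with over 40 N, if the wrist force passes 120 N, or if a joint passes its speed limit or range.

### The arm

A 6-joint arm with a two-finger parallel gripper is mounted at the origin on the work surface. World frame = base frame: x ahead of the robot, y to its left, z up, the work surface at z = 0. Lengths are in mm, angles in rad, forces in N, time in s.
With the tool pointing down it reaches from about 275 to 1000 mm from the base axis. Payload 8.4 kg.
Tool frame: the origin (TCP) lies between the finger pads; the fingertips stand r.nose_length ahead of it and the grasp point (between the pads) lies 8 mm behind it (r.nose_length is the distance from the TCP to the fingertips, in mm); y points along the fingers, x is the direction in which the jaws open and shut, and the axes are right-handed (so a half turn about y gives the same grasp; the last joint's range is limited). The gripper opens to 85 mm and grips with 20 to 120 N. Pads are 22 mm wide; open, the fingers measure 114 mm over their backs; the gripper's body (76 mm by 85 mm) begins 54 mm behind the grasp point. The pads swing forward as they close: fully open they stand 13 mm farther back than shut.
Start: joints at [-1.314, 0.353, 1.633, -0, 1.155, -0.002], TCP at [159.949, -604.189, 242.281] pointing down, gripper open.
Joint ranges: [-2.63, 2.63], [-0.92, 2.1], [0.06, 2.66], [-1.3, 4.44], [0, 2.69], [-3.02, 3.02]. Speed limits (rad/s): [2.22, 2.22, 2.79, 3.14, 3.14, 3.14].

### API

Orientations are given as [roll, pitch, yaw] about the fixed x, y, z axes, in that order (R = Rz(yaw) Ry(pitch) Rx(roll)).
In Python, from rig import r, cams, order gives the robot as it stands. The module is installed in compiled form; this text tells all that it offers.
- The arm moves only by the shell command python3 -m crank 'ROWS' [FORCE]. ROWS is JSON, a list of rows, each a list of 7 numbers: the turn, a rotation vector about the tool's x, y, z in degrees, then the shift along the tool's x, y, z in cm, then the opening, from -1 (shut) to 1 (fully open). A call has exactly 10 rows; each row shifts and turns the pose as measured when the row begins, along the tool's axes as they then stand; what a row does not reach is not made up. A row lasts 1/12 s, in which the tool goes at most 41.7 mm and 7.16 degrees, less where a joint would pass 70% of its speed; a pose out of reach is approached as far as the arm can. A call with a gripper value outside its range is refused whole. The fingers move at their own pace and stop on an object; FORCE is the grip in N (left out, the last holds). Time passes only in rows, so rows that do not move let the fingers close, or fill a call up. It gives the time, the measured TCP pose, the force and the opening at its end, in the units of the state.
- r.sense(): the state, without advancing time (a new reading comes with each control period).
- cams.grab_frame(name): name is "side" or "top"; returns the picture (480x640x3 uint8, blue, green, red); there is no depth.
- cams.camera_info(name): a dict with "intrinsics" (3x3 intrinsics, pixels), "view" (4x4, takes a point from world to camera coordinates). Camera axes: x right, y up, looking along -z (the intrinsics and any distortion apply to the point x, -y, -z); pixel columns grow to the right and rows downward; lengths in mm; the calibration is good to about 2 mm. A picture is of the moment at which its call begins. camera_info takes no time and is no camera call.
- order.sign_off(): hands the job in, once; it reports no verdict.
The state is a dict: "clock": time; "qpos": joint angles; "qvel": joint speeds; "joint_efforts": joint torques, N m; "eef_pos": TCP position; "tcp_rot": TCP orientation; "contact_force": force on the tool from outside, world axes, zero at the start; "wrist_torque": the same for the moment, N m; "opening": opening from 0.0 (shut) to 1.0 (fully open).
Only numpy, scipy, OpenCV 4.12 (cv2) and the standard library are available. Lean on these libraries where they do the work, as an engineer would, in place of code of your own. Each camera call takes 0.05 s, during which the arm holds its last target.

## Working session

There is one attempt and no reset: what is moved stays moved. The work goes in short steps, Python scripts to look and compute and a shell command to move; the robot and the scene stay as the last step left them, time stands still between calls to the robot, and variables do not carry over. Pictures are saved under pics/ and viewed, and the job is handed in when it is done.

```bash
mkdir -p pics; python3 - <<'E'
from rig import r,cams,order
import cv2,numpy as np
s=r.sense(); print(s, r.nose_length)
for n in("side","top"):
    cv2.imwrite(f"pics/{n}0.png",cams.grab_frame(n)); i=cams.camera_info(n); print(n,i)
E
```

```text
{'clock': 0.0, 'qpos': array([-1.31440857e+00,  3.53619731e-01,  1.63414223e+00,  1.20372428e-05,
        1.15520751e+00, -2.40118527e-03]), 'qvel': array([ 1.56066010e-03, -1.06698723e-03, -4.38320277e-04, -2.11415063e-04,
       -1.61252702e-03, -1.16958614e-05]), 'joint_efforts': array([ 4.12846930e-03, -6.05237317e+01, -3.42062831e+01,  4.48622186e-04,
        9.34349344e-03, -4.76021057e-06]), 'eef_pos': array([ 159.82824219, -603.73575621,  241.5759606 ]), 'tcp_rot': array([-1.57078201e+00,  1.37677811e-03, -1.31201224e+00]), 'contact_force': array([0.2030188 , 0.60153161, 0.11764259]), 'wrist_torque': array([ 0.05165251, -0.00455525, -0.06298696]), 'opening': 1.0000104605109499} 11.0
side {'intrinsics': array([[471.86282683,   0.        , 320.9553898 ],
       [  0.        , 471.86282683, 245.10864168],
       [  0.        ,   0.        ,   1.        ]]), 'view': array([[-7.20671561e-01, -6.93101149e-01, -1.55980487e-02,
         4.26336770e+02],
       [ 5.36626452e-01, -5.71934966e-01,  6.20421185e-01,
        -3.24217036e+02],
       [-4.38935705e-01,  4.38749578e-01,  7.84113675e-01,
        -1.16830744e+03],
       [ 0.00000000e+00,  0.00000000e+00,  0.00000000e+00,
         1.00000000e+00]])}
top {'intrinsics': array([[443.95015094,   0.        , 319.95170487],
       [  0.        , 443.95015094, 239.43565158],
       [  0.        ,   0.        ,   1.        ]]), 'view': array([[ 1.23436785e-02, -9.99919250e-01, -3.02113303e-03,
         1.99921476e+01],
       [ 9.96234310e-01,  1.20387680e-02,  8.58619057e-02,
        -5.60210239e+02],
       [-8.58186017e-02, -4.06960814e-03,  9.96302467e-01,
        -1.38049843e+03],
       [ 0.00000000e+00,  0.00000000e+00,  0.00000000e+00,
         1.00000000e+00]])}
```

View pics/top0.png

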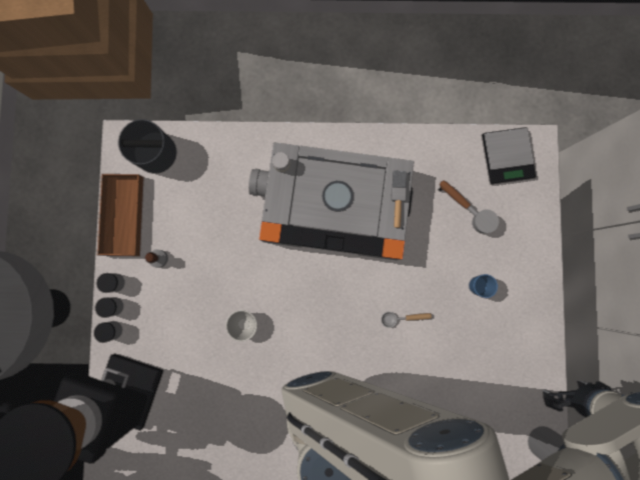

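View pics/side0.png

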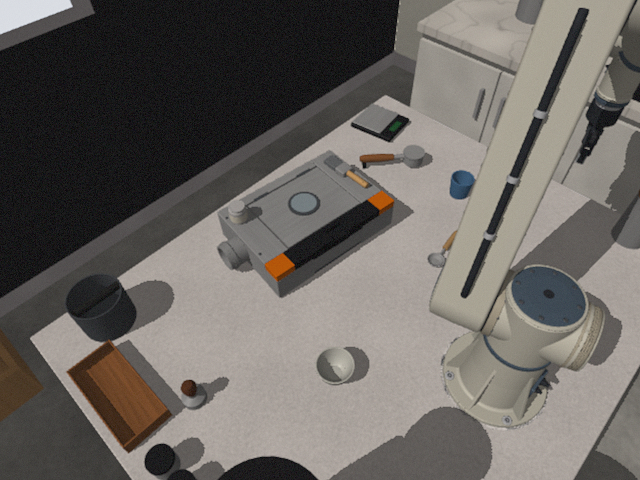

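```bash
cat > h.py <<'E'
from rig import r,cams,order
import cv2,numpy as np
def ray(n,uv):
    i=cams.camera_info(n);K=i["intrinsics"];V=i["view"]
    d=np.array([(uv[0]-K[0,2])/K[0,0],-(uv[1]-K[1,2])/K[1,1],-1.]);R=V[:3,:3]
    return -R.T@V[:3,3],R.T@d
def onz(n,uv,z):
    o,d=ray(n,uv);return o+d*(z-o[2])/d[2]
def proj(n,p):
    i=cams.camera_info(n);K=i["intrinsics"];V=i["view"]
    c=V[:3,:3]@np.asarray(p,float)+V[:3,3];return np.array([K[0,0]*c[0]/-c[2]+K[0,2],K[1,1]*-c[1]/-c[2]+K[1,2]])
def st():
    s=r.sense();print("t%.2f"%s["clock"],"p",s["eef_pos"].round(1),"rot",np.degrees(s["tcp_rot"]).round(1),"F",s["contact_force"].round(2),"op",round(s["opening"],2),"q",s["qpos"].round(2));return s
def look(tag,box=None,z=4):
    for n in("side","top"):
        im=cams.grab_frame(n);cv2.imwrite(f"pics/{n}_{tag}_full.png",im)
E
python3 - <<'E'
from h import *
P={}
for n in("side","top"):
    im=cv2.imread(f"pics/{n}0.png");h=cv2.cvtColor(im,cv2.COLOR_BGR2HSV)
    m=cv2.inRange(h,(5,180,110),(18,255,255))
    k,l,s,c=cv2.connectedComponentsWithStats(m)
    for i in range(1,k):
        if s[i,4]>60:
            pts=np.argwhere(l==i)[:,::-1]
            w=np.array([onz(n,p,110)[:2] for p in pts]); rc=cv2.minAreaRect(w.astype(np.float32))
            print(n,s[i],c[i].round(1),onz(n,c[i],110).round(1),rc)
    # rail edge crops
im=cv2.imread("pics/top0.png")[200:280,240:430];cv2.imwrite("pics/t0c.png",cv2.resize(im,None,fx=4,fy=4,interpolation=2))
im=cv2.imread("pics/side0.png")[170:310,240:420];cv2.imwrite("pics/s0c.png",cv2.resize(im,None,fx=4,fy=4,interpolation=2))
E
```

```text
side [368 191  26  19 270] [380.5 200.1] [ 525.3 -187.6  110. ] ((525.6749267578125, -188.04843139648438), (58.84318542480469, 54.242835998535156), 83.65430450439453)
side [265 253  30  28 415] [278.5 265.5] [570.3 182.1 110. ] ((567.5157470703125, 182.00479125976562), (64.416748046875, 62.85966110229492), 84.71708679199219)
top [261 223  20  19 307] [270.3 231.8] [573.5 174.4 110. ] ((573.5142211914062, 174.6083221435547), (53.98695755004883, 50.25640106201172), 82.5152816772461)
top [383 239  20  19 314] [392.5 248.3] [ 528.7 -188.8  110. ] ((528.5940551757812, -188.8609161376953), (54.708744049072266, 50.1281852722168), 83.05313873291016)
```

View pics/t0c.png

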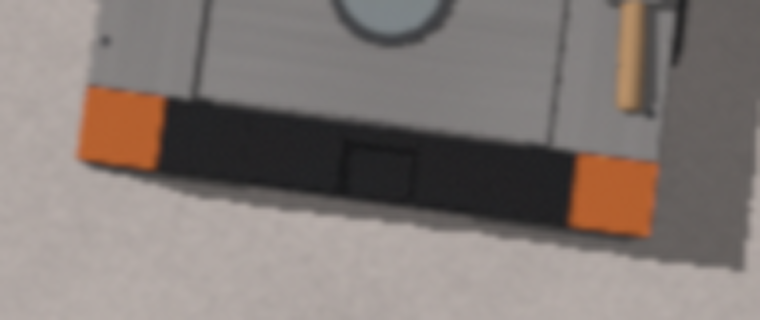

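View pics/s0c.png

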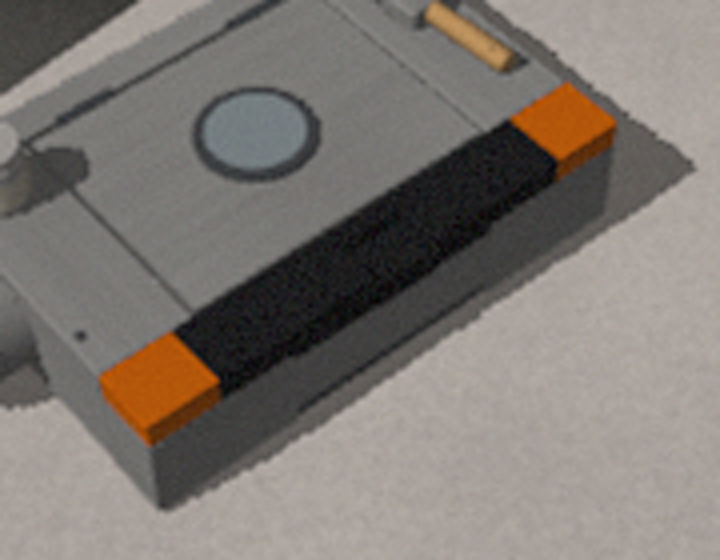

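The caps show in both views: right cap centre about (528.6, -188.8), left cap about (573.5, 174.5), so the collector's yaw is about -7°. The top view shows a faint rectangle in the rail near pixel (335, 242), probably the notch. I'll approach the right cap with the gripper shut.

```bash
python3 -m crank '[[0,5.5,0,-2,0,2,-1],[0,5.5,0,-2,0,2,-1],[0,5.5,0,-2,0,2,-1],[0,5.5,0,-2,0,2,-1],[0,0,0,-3,0,2,-1],[0,0,0,-3,0,2,-1],[0,0,0,-3,0,2,-1],[0,0,0,-3,0,2,-1],[0,0,0,-3,0,2,-1],[0,0,0,0,0,0,-1]]' 30
cat >> h.py <<'E'
from scipy.spatial.transform import Rotation as Ro
YAW=np.radians(-7.05)
CX=np.array([np.cos(YAW),np.sin(YAW),0]);CY=np.array([-np.sin(YAW),np.cos(YAW),0])
ORG=np.array([528.6,-188.8,0])+122*CX+185*CY
def col():
    s=st();p=s["eef_pos"]-ORG;R=Ro.from_euler("xyz",s["tcp_rot"]).as_matrix()
    c=np.array([p@CX,p@CY,p[2]]);print("TCP col",c.round(1),"tool axes in col:\n",(np.array([CX,CY,[0,0,1]])@R).round(3))
    lo=s["eef_pos"]+11*R[:,1]-11*R[:,2];print("low corner z %.1f colx %.1f"%(lo[2],(lo-ORG)@CX));return s,c,R
def goto(c):
    s,c0,R=col();d=np.array(c)-c0;w=CX*d[0]+CY*d[1]+np.array([0,0,1])*d[2];print("tool shift cm",(R.T@w/10).round(2))
    Rt=np.column_stack([-CY,-np.array([0,0,1]),CX])@Ro.from_euler("x",12,degrees=True).as_matrix()
    print("turn deg",np.degrees(Ro.from_matrix(R.T@Rt).as_rotvec()).round(2))
E
python3 -c "
from h import *
goto([-132,-185,170])"
```

```text
clock: 0.93
eef_pos: [354.7, -372.0, 237.8]
tcp_rot: [-1.574, 0.005, -1.722]
contact_force: [0.8, -0.4, 0.4]
opening: -0.005
t0.93 p [ 354.7 -372.   237.8] rot [-90.2   0.3 -98.7] F [ 0.75 -0.43  0.37] op -0.0 q [-0.81  0.19  1.87  0.    1.09  0.91]
TCP col [-272.1 -388.2  237.8] tool axes in col:
 [[-0.029 -0.004  1.   ]
 [-1.     0.005 -0.029]
 [-0.005 -1.    -0.004]]
low corner z 226.9 colx -283.1
tool shift cm [-20.68   6.84  13.45]
turn deg [12.21 -1.66 -0.12]
```

```bash
python3 -m crank '[[4,-0.5,0,-2.5,0.4,1.7,-1],[4,-0.5,0,-2.5,0.4,1.5,-1],[4.2,-0.6,0,-2.5,0.4,1.5,-1],[0,0,0,-2.5,0.6,1.4,-1],[0,0,0,-2.5,0.6,1.4,-1],[0,0,0,-2.5,0.6,1.4,-1],[0,0,0,-2.5,0.6,1.4,-1],[0,0,0,-2.5,0.6,1.4,-1],[0,0,0,0,0,0,-1],[0,0,0,0,0,0,-1]]'
python3 -c "
from h import *
goto([-132,-185,140])"
```

```text
clock: 1.77
eef_pos: [507.0, -179.0, 212.6]
tcp_rot: [-1.354, 0.002, -1.69]
contact_force: [0.3, 0.4, -0.4]
opening: -0.005
t1.77 p [ 507.  -179.   212.6] rot [-77.6   0.1 -96.8] F [ 0.34  0.37 -0.43] op -0.0 q [-0.38  0.15  2.    0.08  0.78  1.26]
TCP col [-144.7 -177.9  212.6] tool axes in col:
 [[ 0.004  0.215  0.977]
 [-1.     0.002  0.004]
 [-0.002 -0.977  0.215]]
low corner z 199.5 colx -153.0
tool shift cm [ 0.72  7.36 -0.33]
turn deg [-0.43  0.21 -0.14]
```

```bash
python3 -m crank '[[0,0,0,0.2,1.5,-0.1,-1],[0,0,0,0.2,1.5,-0.1,-1],[0,0,0,0.2,1.5,-0.1,-1],[0,0,0,0.1,1.5,-0.1,-1],[0,0,0,0,1.5,-0.1,-1],[0,0,0,0,0,0,-1],[0,0,0,0,0,0,-1],[0,0,0,0,0,0,-1],[0,0,0,0,0,0,-1],[0,0,0,0,0,0,-1]]'
python3 -c "
from h import *
goto([-132,-185,130]);look('a')
im=cv2.imread('pics/side_a_full.png')[100:320,220:460];cv2.imwrite('pics/a_s.png',cv2.resize(im,None,fx=3,fy=2.7))
im=cv2.imread('pics/top_a_full.png')[180:300,240:430];cv2.imwrite('pics/a_t.png',cv2.resize(im,None,fx=4,fy=4))"
```

```text
clock: 2.6
eef_pos: [514.9, -193.2, 137.7]
tcp_rot: [-1.353, -0.0, -1.693]
contact_force: [-0.8, 0.4, 0.4]
opening: 0.001
t2.60 p [ 514.9 -193.2  137.7] rot [-77.5  -0.  -97. ] F [-0.78  0.44  0.4 ] op 0.0 q [-0.4   0.28  2.04  0.1   0.62  1.22]
TCP col [-135.  -191.1  137.7] tool axes in col:
 [[ 0.001  0.216  0.976]
 [-1.    -0.     0.001]
 [ 0.    -0.976  0.216]]
low corner z 124.6 colx -143.4
tool shift cm [-0.61  0.82  0.13]
turn deg [-0.47  0.04  0.01]
```

View pics/a_s.png

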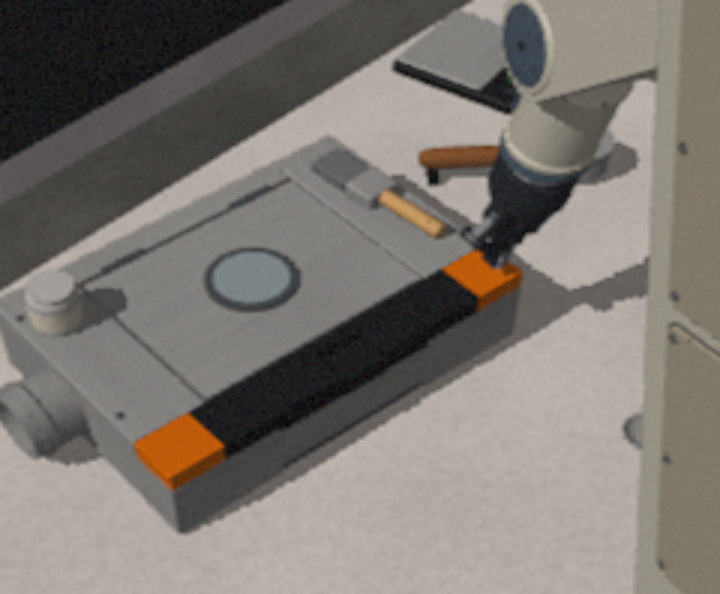

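View pics/a_t.png

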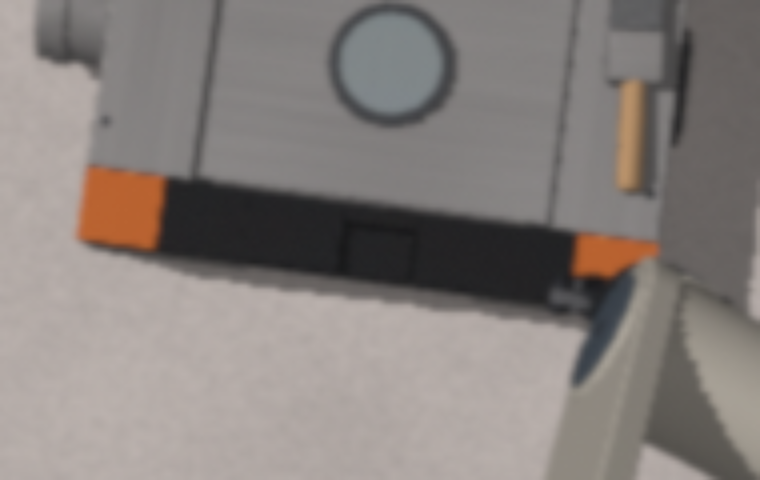

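The fingertips hang above the right orange cap (side crop about (497, 265)), clear of the brush. Next I'll descend slowly.

```bash
python3 -m crank '[[0,0,0,-0.1,0.12,0,-1],[0,0,0,-0.1,0.12,0,-1],[0,0,0,-0.1,0.12,0,-1],[0,0,0,-0.1,0.12,0,-1],[0,0,0,-0.1,0.12,0,-1],[0,0,0,0,0.12,0,-1],[0,0,0,0,0.12,0,-1],[0,0,0,0,0.12,0,-1],[0,0,0,0,0,0,-1],[0,0,0,0,0,0,-1]]'
python3 -c "
from h import *
goto([-132,-185,123])"
```

```text
clock: 3.53
eef_pos: [518.7, -187.5, 128.5]
tcp_rot: [-1.351, -0.001, -1.692]
contact_force: [0.0, -0.6, -0.5]
opening: 0.002
t3.53 p [ 518.7 -187.5  128.5] rot [-77.4  -0.  -96.9] F [ 0.04 -0.62 -0.51] op 0.0 q [-0.38  0.3   2.04  0.1   0.59  1.23]
TCP col [-131.9 -184.9  128.5] tool axes in col:
 [[ 0.002  0.218  0.976]
 [-1.    -0.     0.002]
 [ 0.001 -0.976  0.218]]
low corner z 115.3 colx -140.3
tool shift cm [ 0.01  0.53 -0.13]
turn deg [-0.59  0.12  0.02]
```

```bash
python3 -m crank '[[0,0,0,0,0.06,-0.013,-1],[0,0,0,0,0.06,-0.013,-1],[0,0,0,0,0.06,-0.013,-1],[0,0,0,0,0.06,-0.013,-1],[0,0,0,0,0.06,-0.013,-1],[0,0,0,0,0.06,-0.013,-1],[0,0,0,0,0.06,-0.013,-1],[0,0,0,0,0.04,-0.01,-1],[0,0,0,0,0.04,-0.01,-1],[0,0,0,0,0.04,-0.01,-1]]'
python3 -c "
from h import *
goto([-132,-185,123])"
```

```text
clock: 4.37
eef_pos: [518.7, -187.8, 122.5]
tcp_rot: [-1.351, -0.001, -1.692]
contact_force: [-0.6, 0.0, 1.3]
opening: -0.0
t4.37 p [ 518.7 -187.8  122.5] rot [-77.4  -0.1 -97. ] F [-0.6   0.05  1.31] op -0.0 q [-0.38  0.31  2.05  0.1   0.58  1.23]
TCP col [-131.9 -185.2  122.5] tool axes in col:
 [[ 0.002  0.218  0.976]
 [-1.    -0.001  0.002]
 [ 0.001 -0.976  0.218]]
low corner z 109.4 colx -140.3
tool shift cm [-0.02 -0.05  0.  ]
turn deg [-0.6   0.1   0.03]
```

```bash
python3 -m crank '[[0,0,0,0,0.03,-0.007,-1],[0,0,0,0,0.03,-0.007,-1],[0,0,0,0,0.03,-0.007,-1],[0,0,0,0,0.03,-0.007,-1],[0,0,0,0,0.03,-0.007,-1],[0,0,0,0,0.03,-0.007,-1],[0,0,0,0,0.03,-0.007,-1],[0,0,0,0,0.03,-0.007,-1],[0,0,0,0,0.03,-0.007,-1],[0,0,0,0,0.03,-0.007,-1]]'
python3 -c "
from h import *
goto([-132,-185,123])"
```

```text
clock: 5.2
eef_pos: [518.8, -187.8, 122.3]
tcp_rot: [-1.349, -0.001, -1.692]
contact_force: [-3.3, 1.3, 6.1]
opening: 0.002
t5.20 p [ 518.8 -187.8  122.3] rot [-77.3  -0.1 -96.9] F [-3.28  1.32  6.07] op 0.0 q [-0.38  0.31  2.05  0.1   0.58  1.23]
TCP col [-131.8 -185.2  122.3] tool axes in col:
 [[ 0.002  0.22   0.976]
 [-1.    -0.001  0.002]
 [ 0.001 -0.976  0.22 ]]
low corner z 109.1 colx -140.1
tool shift cm [-0.02 -0.07 -0.  ]
turn deg [-0.68  0.12  0.03]
```

```bash
python3 -m crank '[[0,0,0,-0.2,0.02,-0.004,-1],[0,0,0,-0.4,0.02,-0.004,-1],[0,0,0,-0.5,0.02,-0.004,-1],[0,0,0,-0.5,0.02,-0.004,-1],[0,0,0,-0.5,0.02,-0.004,-1],[0,0,0,-0.5,0.02,-0.004,-1],[0,0,0,-0.5,0.02,-0.004,-1],[0,0,0,-0.5,0.02,-0.004,-1],[0,0,0,-0.5,0.02,-0.004,-1],[0,0,0,-0.3,0.02,-0.004,-1]]'
python3 -c "
from h import *
goto([-132,-60,122])"
```

```text
clock: 6.03
eef_pos: [527.7, -142.2, 122.3]
tcp_rot: [-1.342, -0.005, -1.692]
contact_force: [-1.9, -3.3, 5.3]
opening: 0.002
t6.03 p [ 527.7 -142.2  122.3] rot [-76.9  -0.3 -96.9] F [-1.9  -3.28  5.29] op 0.0 q [-0.29  0.3   2.06  0.06  0.56  1.36]
TCP col [-128.6 -138.9  122.3] tool axes in col:
 [[ 0.002  0.227  0.974]
 [-1.    -0.004  0.003]
 [ 0.005 -0.974  0.227]]
low corner z 109.1 colx -136.8
tool shift cm [-7.89 -0.08 -0.31]
turn deg [-1.11  0.18  0.24]
```

```bash
python3 -m crank '[[-0.1,0,0,-0.4,0.015,-0.06,-1],[-0.1,0,0,-0.5,0.015,-0.06,-1],[-0.1,0,0,-0.5,0.015,-0.06,-1],[-0.1,0,0,-0.5,0.015,-0.06,-1],[-0.1,0,0,-0.5,0.015,-0.06,-1],[-0.1,0,0,-0.5,0.015,-0.06,-1],[-0.1,0,0,-0.5,0.015,-0.06,-1],[-0.1,0,0,-0.5,0.015,-0.06,-1],[-0.1,0,0,-0.5,0.015,-0.06,-1],[-0.1,0,0,-0.5,0.015,-0.06,-1]]'
python3 -c "
from h import *
goto([-132,-40,122])"
```

```text
clock: 6.87
eef_pos: [531.9, -89.0, 121.9]
tcp_rot: [-1.352, -0.008, -1.69]
contact_force: [-0.3, -3.3, 3.5]
opening: 0.002
t6.87 p [531.9 -89.  121.9] rot [-77.5  -0.5 -96.8] F [-0.27 -3.25  3.49] op 0.0 q [-0.17  0.29  2.07  0.01  0.56  1.51]
TCP col [-131.   -85.5  121.9] tool axes in col:
 [[ 0.004  0.217  0.976]
 [-1.    -0.007  0.006]
 [ 0.008 -0.976  0.217]]
low corner z 108.7 colx -139.3
tool shift cm [-4.55 -0.07 -0.07]
turn deg [-0.55  0.32  0.39]
```

```bash
python3 -m crank '[[0,0,0,-0.4,0.015,-0.04,-1],[0,0,0,-0.4,0.015,-0.04,-1],[0,0,0,-0.4,0.015,-0.04,-1],[0,0,0,-0.4,0.015,-0.04,-1],[0,0,0,-0.4,0.015,-0.04,-1],[0,0,0,-0.4,0.015,-0.04,-1],[0,0,0,-0.3,0.015,-0.04,-1],[0,0,0,-0.3,0.015,-0.03,-1],[0,0,0,-0.3,0.015,-0.03,-1],[0,0,0,-0.3,0.015,-0.03,-1]]'
python3 -c "
from h import *
goto([-132,-11,122])"
```

```text
clock: 7.7
eef_pos: [535.7, -49.9, 121.8]
tcp_rot: [-1.345, -0.012, -1.687]
contact_force: [-0.1, -4.4, 8.0]
opening: 0.003
t7.70 p [535.7 -49.9 121.8] rot [-77.1  -0.7 -96.6] F [-0.07 -4.4   7.96] op 0.0 q [-0.08  0.29  2.08 -0.04  0.55  1.63]
TCP col [-132.   -46.2  121.8] tool axes in col:
 [[ 0.007  0.224  0.975]
 [-1.    -0.01   0.01 ]
 [ 0.012 -0.975  0.224]]
low corner z 108.6 colx -140.3
tool shift cm [-3.52 -0.06  0.04]
turn deg [-0.93  0.55  0.56]
```

```bash
python3 -m crank '[[-0.1,0,0.1,-0.3,0.005,-0.02,-1],[-0.1,0,0.1,-0.3,0.005,-0.02,-1],[-0.1,0,0.1,-0.3,0.01,-0.02,-1],[-0.1,0,0.1,-0.3,0.01,-0.02,-1],[0,0,0.1,-0.3,0.01,-0.02,-1],[0,0,0.1,-0.25,0.01,-0.02,-1],[0,0,0,-0.25,0.015,-0.02,-1],[0,0,0,-0.25,0.015,-0.02,-1],[0,0,0,-0.2,0.015,-0.02,-1],[0,0,0,-0.1,0.015,-0.02,-1]]'
python3 -c "
from h import *
goto([-132,-11,122])"
```

```text
clock: 8.53
eef_pos: [533.8, -19.4, 117.6]
tcp_rot: [-1.36, 0.0, -1.684]
contact_force: [-0.5, -0.8, -0.8]
opening: 0.002
t8.53 p [533.8 -19.4 117.6] rot [-77.9   0.  -96.5] F [-0.52 -0.84 -0.76] op 0.0 q [-0.03  0.29  2.08 -0.03  0.56  1.68]
TCP col [-137.7  -16.3  117.6] tool axes in col:
 [[ 0.01   0.21   0.978]
 [-1.     0.002  0.01 ]
 [-0.    -0.978  0.21 ]]
low corner z 104.6 colx -146.1
tool shift cm [-0.52 -0.31  0.65]
turn deg [-0.1   0.56 -0.14]
```

Found it: the tip dropped 4 mm with no contact force at collector y ≈ -16, which agrees with the image. I'll centre it and then press.

```bash
python3 -m crank '[[0,0,0,-0.1,0.03,0.1,-1],[0,0,0,-0.1,0.03,0.1,-1],[0,0,0,-0.1,0.03,0.1,-1],[0,0,0,-0.1,0.03,0.1,-1],[0,0,0,0,0.06,0,-1],[0,0,0,0,0.06,0,-1],[0,0,0,0,0.06,0,-1],[0,0,0,0,0.06,0,-1],[0,0,0,0,0.06,0,-1],[0,0,0,0,0.06,0,-1]]'
python3 -c "
from h import *
goto([-134,-11,108])"
```

```text
clock: 9.37
eef_pos: [539.7, -15.6, 113.3]
tcp_rot: [-1.36, 0.0, -1.684]
contact_force: [-0.2, -0.8, -1.1]
opening: -0.001
t9.37 p [539.7 -15.6 113.3] rot [-77.9   0.  -96.5] F [-0.23 -0.82 -1.07] op -0.0 q [-0.02  0.31  2.07 -0.04  0.55  1.69]
TCP col [-132.3  -11.8  113.3] tool axes in col:
 [[ 0.01   0.209  0.978]
 [-1.     0.002  0.01 ]
 [-0.    -0.978  0.209]]
low corner z 100.3 colx -140.7
tool shift cm [-0.08  0.48 -0.28]
turn deg [-0.09  0.55 -0.14]
```

```bash
python3 -m crank '[[0,0,0,0,0.07,-0.015,-1],[0,0,0,0,0.07,-0.015,-1],[0,0,0,0,0.07,-0.015,-1],[0,0,0,0,0.07,-0.015,-1],[0,0,0,0,0.07,-0.015,-1],[0,0,0,0,0.07,-0.015,-1],[0,0,0,0,0.07,-0.015,-1],[0,0,0,0,0.06,-0.015,-1],[0,0,0,0,0.06,-0.015,-1],[0,0,0,0,0.06,-0.015,-1]]'
python3 -c "
from h import *
goto([-134,-11,108])
look('b')
im=cv2.imread('pics/side_b_full.png')[100:320,220:460];cv2.imwrite('pics/b_s.png',cv2.resize(im,None,fx=3,fy=2.7))"
```

```text
clock: 10.2
eef_pos: [539.7, -15.7, 106.7]
tcp_rot: [-1.359, 0.0, -1.684]
contact_force: [-1.9, -0.6, 3.9]
opening: 0.006
t10.20 p [539.7 -15.7 106.7] rot [-77.9   0.  -96.5] F [-1.88 -0.62  3.95] op 0.01 q [-0.02  0.32  2.08 -0.04  0.54  1.69]
TCP col [-132.2  -11.8  106.7] tool axes in col:
 [[ 0.01   0.21   0.978]
 [-1.     0.002  0.009]
 [-0.    -0.978  0.21 ]]
low corner z 93.6 colx -140.7
tool shift cm [-0.09 -0.17 -0.14]
turn deg [-0.13  0.54 -0.14]
```

View pics/b_s.png

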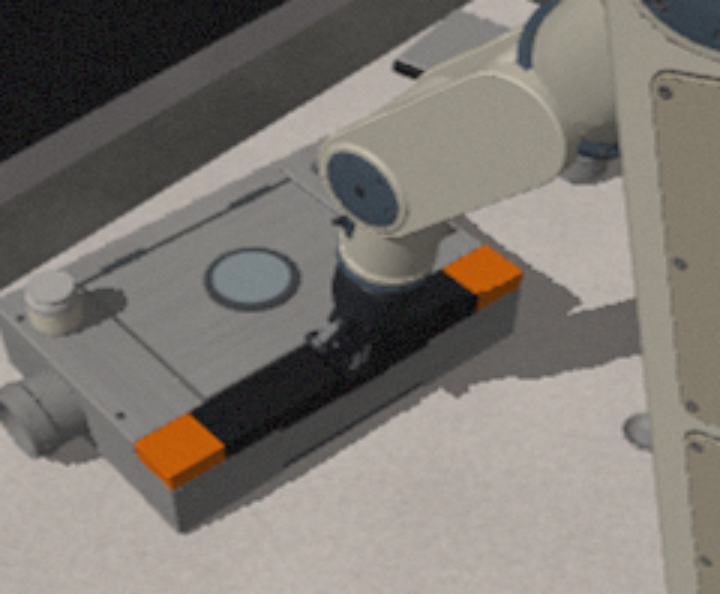

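```bash
python3 -m crank '[[0,0,0,0,0.06,-0.015,-1],[0,0,0,0,0.06,-0.015,-1],[0,0,0,0,0.06,-0.015,-1],[0,0,0,0,0.05,-0.01,-1],[0,0,0,0,0.03,-0.01,-1],[0,0,0,0,-0.5,0,-1],[0,0,0,0,-1.5,-0.3,-1],[0,0,0,0,-2,-1,-1],[0,0,0,0,-2.5,-1,-1],[0,0,0,0,-3,-1,-1]]'
python3 -c "
from h import *
col()
look('c')
im=cv2.imread('pics/side_c_full.png')[100:320,220:460];cv2.imwrite('pics/c_s.png',cv2.resize(im,None,fx=3,fy=2.7))"
```

```text
clock: 11.13
eef_pos: [486.4, -9.9, 187.8]
tcp_rot: [-1.365, -0.0, -1.684]
contact_force: [0.4, 0.7, -0.3]
opening: -0.001
t11.13 p [486.4  -9.9 187.8] rot [-78.2  -0.  -96.5] F [ 0.39  0.72 -0.28] op -0.0 q [-0.01  0.11  2.11 -0.03  0.72  1.7 ]
TCP col [-185.9  -12.6  187.8] tool axes in col:
 [[ 0.009  0.204  0.979]
 [-1.     0.002  0.009]
 [ 0.    -0.979  0.204]]
low corner z 174.8 colx -194.4
```

View pics/c_s.png

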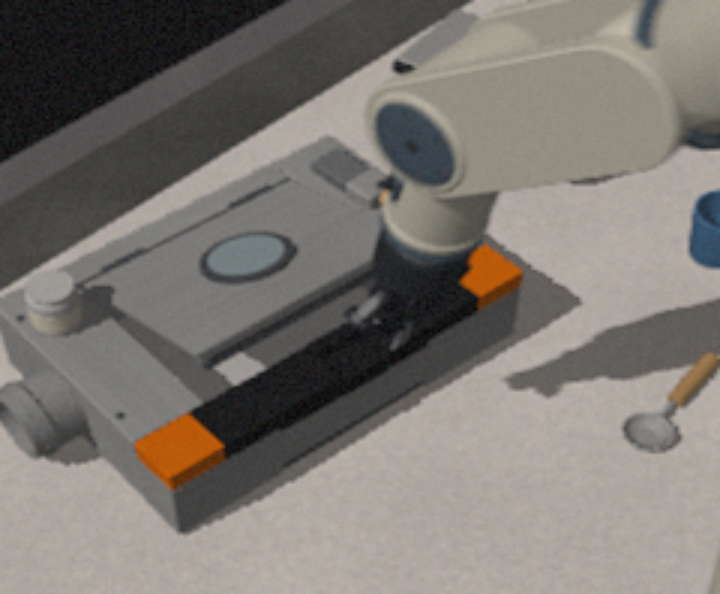

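The lid is opening. I'll back the hand off further.

```bash
python3 -m crank '[[0,0,0,0,-1.5,-1,-1],[0,0,0,0,-1.5,-1,-1],[0,0,0,0,-1.5,-1,-1],[0,0,0,0,-1.5,-1,-1],[0,0,0,0,-1,-1,-1],[0,0,0,0,0,0,-1],[0,0,0,0,0,0,-1],[0,0,0,0,0,0,-1],[0,0,0,0,0,0,-1],[0,0,0,0,0,0,-1]]'
python3 -m crank '[[0,0,0,0,0,0,-1],[0,0,0,0,0,0,-1],[0,0,0,0,0,0,-1],[0,0,0,0,0,0,-1],[0,0,0,0,0,0,-1],[0,0,0,0,0,0,-1],[0,0,0,0,0,0,-1],[0,0,0,0,0,0,-1],[0,0,0,0,0,0,-1],[0,0,0,0,0,0,-1]]'
python3 -c "
from h import *
col()
look('d')
im=cv2.imread('pics/side_d_full.png')[100:400,200:480];cv2.imwrite('pics/d_s.png',cv2.resize(im,None,fx=2,fy=2))
im=cv2.imread('pics/top_d_full.png')[110:340,200:530];cv2.imwrite('pics/d_t.png',cv2.resize(im,None,fx=2.4,fy=2.4))"
```

```text
clock: 12.07
eef_pos: [423.7, -2.5, 249.1]
tcp_rot: [-1.358, 0.001, -1.684]
contact_force: [0.8, 0.1, 0.8]
opening: 0.002
clock: 12.9
eef_pos: [424.3, -2.7, 247.2]
tcp_rot: [-1.361, 0.0, -1.684]
contact_force: [0.3, -0.4, -0.3]
opening: -0.0
t12.90 p [424.3  -2.7 247.2] rot [-78.    0.  -96.5] F [ 0.35 -0.41 -0.26] op -0.0 q [ 0.01 -0.09  2.16 -0.03  0.86  1.71]
TCP col [-248.4  -13.1  247.2] tool axes in col:
 [[ 0.01   0.208  0.978]
 [-1.     0.002  0.009]
 [-0.    -0.978  0.208]]
low corner z 234.2 colx -256.8
```

View pics/d_s.png

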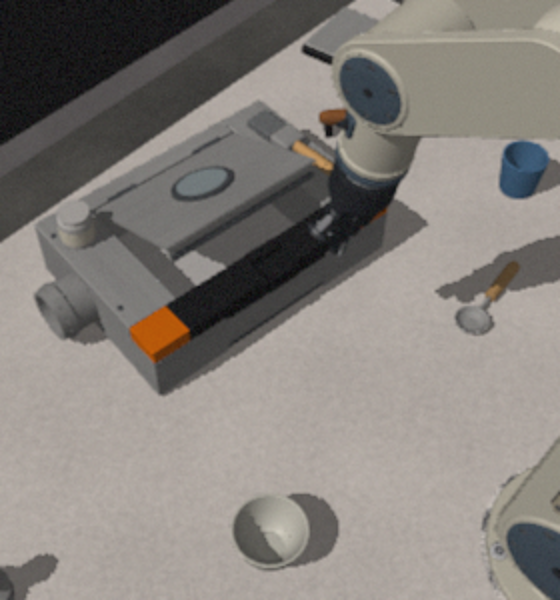

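View pics/d_t.png

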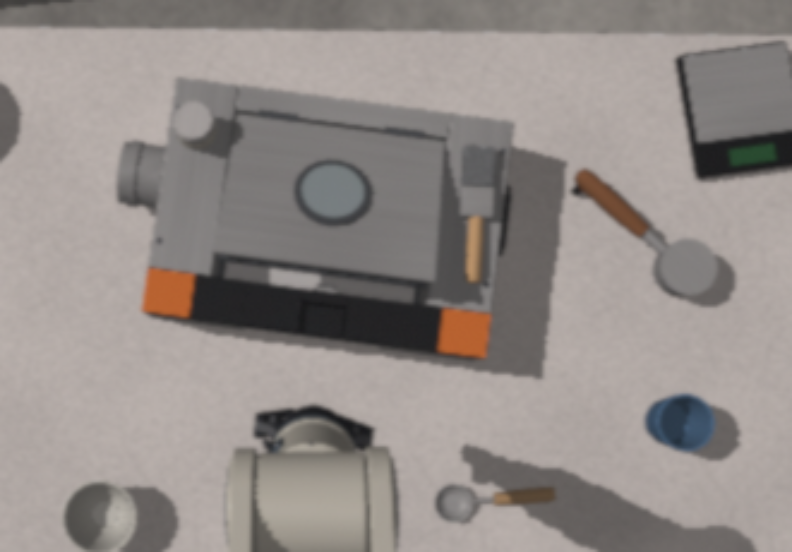

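The top view shows the lid raised, the opening visible behind the rail at about crop (310, 275), the hand clear, and the tin and brush in place. I'll let it settle, then compare frames and measure the lid height.

```bash
python3 -m crank '[[0,0,0,0,0,0,-1],[0,0,0,0,0,0,-1],[0,0,0,0,0,0,-1],[0,0,0,0,0,0,-1],[0,0,0,0,0,0,-1],[0,0,0,0,0,0,-1],[0,0,0,0,0,0,-1],[0,0,0,0,0,0,-1],[0,0,0,0,0,0,-1],[0,0,0,0,0,0,-1]]'
python3 - <<'E'
from h import *
look('e')
a=cv2.imread('pics/top0.png');d=cv2.imread('pics/top_d_full.png');e=cv2.imread('pics/top_e_full.png')
g=lambda x:cv2.GaussianBlur(x,(5,5),0).astype(int)
sl=np.s_[150:260,250:420]
print("d-e lid region max diff",abs(g(d)-g(e))[sl].max())
for nm,(x,y,w,h) in dict(tin=(270,150,22,25),brush=(388,165,24,65),bowl=(222,308,40,36),spoon=(378,305,60,25),cup=(465,270,36,32),pf=(435,175,68,62),tamper=(140,245,35,25)).items():
    A,B=[cv2.cvtColor(i,cv2.COLOR_BGR2GRAY)[y-6:y+h+6,x-6:x+w+6].astype(np.float32) for i in (a,e)]
    print(nm,np.round(cv2.phaseCorrelate(A,B,cv2.createHanningWindow(A.shape[::-1],cv2.CV_32F)),2))
# predicted lid front-left corner for 0.40 rad
for th in(0,.3,.4):
    hx=-93+203
    p=lambda y:ORG+CX*(hx-203*np.cos(th))+CY*y+np.array([0,0,110+203*np.sin(th)])
    print(th,[proj(n,p(y)).round(1).tolist() for n in("side","top") for y in(131,-131)])
E
```

```text
clock: 13.83
eef_pos: [424.3, -2.7, 247.3]
tcp_rot: [-1.361, 0.0, -1.684]
contact_force: [-1.1, -0.2, 0.4]
opening: 0.005
d-e lid region max diff 1Traceback (most recent call last):
  File "<stdin>", line 9, in <module>
    return _wrapfunc(a, 'round', decimals=decimals, out=out)
    return _wrapit(obj, method, *args, **kwds)
    conv = _array_converter(obj)
ValueError: setting an array element with a sequence. The requested array has an inhomogeneous shape after 1 dimensions. The detected shape was (2,) + inhomogeneous part.
```

```bash
python3 - <<'E'
from h import *
a=cv2.imread('pics/top0.png');e=cv2.imread('pics/top_e_full.png')
for nm,(x,y,w,h) in dict(tin=(270,150,22,25),brush=(388,165,24,65),bowl=(222,308,40,36),spoon=(378,305,60,25),cup=(465,270,36,32),pf=(435,175,68,62),tamper=(140,245,35,25)).items():
    A,B=[cv2.cvtColor(i,cv2.COLOR_BGR2GRAY)[y-6:y+h+6,x-6:x+w+6].astype(np.float32) for i in (a,e)]
    print(nm,cv2.phaseCorrelate(A,B,cv2.createHanningWindow(A.shape[::-1],cv2.CV_32F)))
for th in(0,.3,.4):
    hx=-93+203
    p=lambda y:ORG+CX*(hx-203*np.cos(th))+CY*y+np.array([0,0,110+203*np.sin(th)])
    print(th,[proj(n,p(y)).round(1).tolist() for n in("side","top") for y in(131,-131)])
E
```

```text
tin ((0.03433339821956949, -0.0410078282661992), 0.9346200121773613)
brush ((-0.1400235280854929, 0.08440929215891657), 0.8791838937335544)
bowl ((-0.053415710693794693, -0.04915302729860116), 0.9455453047045955)
spoon ((-0.16742600838939126, -0.20286893875048762), 0.6787363959683312)
cup ((0.1252216384044793, 0.5483415673546439), 0.9171160912072217)
pf ((-0.07568233268102631, 0.49857634678112106), 0.9502825762430827)
tamper ((-0.050334094216967884, -0.023832861563832353), 0.9618478755156199)
0 [[288.4, 247.1], [359.8, 202.3], [288.3, 224.5], [375.6, 236.3]]
0.3 [[284.8, 231.0], [358.7, 186.0], [287.2, 218.8], [378.6, 231.1]]
0.4 [[282.6, 224.8], [357.3, 179.9], [287.0, 215.5], [379.8, 228.0]]
```

```bash
python3 - <<'E'
from h import *
for f in('top0','top_a_full','top_b_full','top_d_full','top_e_full'):
    im=cv2.imread(f'pics/{f}.png');h=cv2.cvtColor(im,cv2.COLOR_BGR2HSV)
    o=[]
    for box,lo,hi in(((260,305,460,505),(100,120,30),(125,255,255)),((175,215,430,475),(3,110,40),(20,255,255)),((220,260,255,285),(5,180,110),(18,255,255))):
        m=cv2.inRange(h,lo,hi)[box[0]:box[1],box[2]:box[3]];y,x=np.nonzero(m);o.append((len(x),(x.mean()+box[2]).round(2),(y.mean()+box[0]).round(2)) if len(x) else 0)
    print(f,o)
E
```

```text
top0 [0, (225, np.float64(454.09), np.float64(193.85)), (307, np.float64(270.31), np.float64(231.8))]
top_a_full [0, (226, np.float64(454.11), np.float64(193.81)), (305, np.float64(270.34), np.float64(231.79))]
top_b_full [0, (227, np.float64(454.06), np.float64(193.78)), (308, np.float64(270.35), np.float64(231.79))]
top_d_full [0, (226, np.float64(454.07), np.float64(193.81)), (309, np.float64(270.36), np.float64(231.84))]
top_e_full [0, (226, np.float64(454.08), np.float64(193.82)), (309, np.float64(270.36), np.float64(231.84))]
```

```bash
python3 -c "
from rig import order
print(order.sign_off())"
```

```text
the job is handed in; nothing more can be done
None
```

The collector's lid is open at its stop, the hand is clear, and I handed the job in at about 14 s on the robot's clock.

I set the shut fingertips on the right orange cap and slid them along the rail at about 3–8 N. They dropped into the notch at about y -16 mm on the collector. I pressed the catch down, and the lid came up as I lifted the hand away.

**Lid:** its front corners in both pictures match the positions expected at 0.40 rad. The lid area was unchanged between two pictures about 1 s apart.

**Robot:** the hand is well back from the collector, and the wrist force reads only noise, about 1 N.

**Other objects:**
- **Tin, brush, bowl, spoon and tamper:** all within about 0.3 px of where they started.
- **Portafilter:** my first comparison showed a 0.5 px shift. A colour check of its handle showed no movement, so I put the shift down to the arm's shadow.
- **Cup:** it showed the same 0.5 px shift, but its colour mask found nothing, so I couldn't confirm it separately. The hand never came near it.

**Catch:** I only judged that it came back up from nothing pressing on it and the notch looking as it did at the start. I didn't measure it.

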